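Release the field balance's transit lock and switch it on

TASK

Get the bird-ringing hut's balance ready for weighing: lift the collar on its transit-lock lever, swing the lever away over the stop to the far end of the gate and let the collar drop back down behind the stop, so that the lever stays there by itself. Only then slide the small recessed power switch fully across to its left-hand end (away from the corner of the case, towards the display). Do not force the lever against the stop, do not touch the weighing pan, and leave the things lying around where they are.

Things in the scene. Friction and masses are not known exactly. Their poses are not given: they have to be found in the camera images.
- balance: Grey bench balance, a fixed box 220 (x) x 300 (y) x 70 mm high. On its flat top (the deck, z = 70 mm) are a round pan, a lever in a steel gate and a recessed switch. Origin at the centre of its underside, on the desk; z up. At yaw 0 its x points away from the robot, y to the robot's left; gate, pan and recess share its axes.
- pan: Round steel weighing pan, 128 mm across, its top 14 mm over the deck, fixed at balance x = +30, y = +60 mm. Origin at its centre, at deck height. Not to be touched.
- gate: Steel gate: a frame 116 (x) x 52 (y) mm, 6 mm high, with a stop across its middle: two tabs, x -6 to +6 mm, 22 mm high, 7.5 to 22 mm either side of the lever's plane. The gap passes the 10 mm stem but not the 22 mm sleeve: collar down, the lever is stopped about 0.2 rad from either end; lifted 12 mm or more it clears. Origin on the deck at the gate's centre: balance x +30, y -80 mm.
- lever_pivot (a point): Point on the lever's hinge axis in the lever's plane: balance x = +30, y = -80, z = 30 mm (40 mm below the deck). The hinge axis is the balance's y.
- lever (a joint): Lever angle, 0 to 0.9 rad, growing as it swings in balance +x. 0 (start, transit): leans 0.45 rad off vertical towards balance -x; 0.45: upright; 0.9 (hard end): leans 0.45 rad to +x. A light spring returns it towards 0 (0.5 N at the start to about 2 N at the far end, at the collar). Latched beyond the stop it rests at about 0.7.
- collar (a joint): Height by which the collar is lifted along the lever, 0 (down) to 0.016 m (hard end). A spring pushes it down: 2.5 N at 0, 6.5 N at the top, plus 0.5 N weight. It slides only along the lever's own axis, and drags if the lever is meanwhile pressed against the stop.
- collar_grip (a point): Centre of the collar's grip flange: ribbed aluminium disc 36 mm in diameter, 14 mm high, coaxial with the lever, 90 mm from the pivot along the lever with the collar down (106 mm lifted). Its z runs up along the lever. Below it a 22 mm sleeve reaches down to 52 mm from the pivot. Nothing stands within 25 mm beside it.
- knob_top (a point): Top of the lever's small black knob, on the lever's axis 131 mm from the pivot; the knob is 22 mm wide and 16 mm high, fixed to the lever.
- switch (a joint): Travel of the power switch in balance +y: 0 (off) to 0.014 m (on, hard end). It stays where it is left; sliding it takes about 2 N, so a fingertip resting on it drags it along. It starts at 0 to 0.003.
- switch_nub (a point): Centre of the top of the switch's grey thumb piece, level with the deck: 16 (x) x 10 (y) mm, 8 mm high, standing on the recess floor. At 0 it lies at balance x = -65, y = -72 mm.
- recess_floor (a point): Centre of the floor of the switch's recess, 8 mm below the deck, at balance x = -65, y = -80 mm. The recess is 40 mm wide (x) and 72 mm long (y) with upright walls and a hard floor; between its -y end and the thumb piece is a free length of 39 mm for a fingertip.
- mug: White mug, 76 mm across, 85 mm high, left of the balance. Origin under its centre. Leave alone.
- tape_roll: Blue roll of tape lying flat, 90 mm across, 25 mm high, right of the rule. Origin under its centre. Leave alone.
- gel_bottle: Small clear bottle, 48 mm across, 110 mm high, left of the balance. Origin under its centre. Leave alone.
- wing_rule: Steel rule 200 x 28 x 4 mm with a 20 mm high end stop, lying along the balance's right side. Origin under its centre. Leave alone.

How it is judged (in metres and radians):
On the way, in this order (a step that is already met when the one before it is completed fails the run):
1. the collar is lifted clear while the lever is still at its starting end (value of joint collar above 0.01 m and value of joint lever below 0.25 rad), for 0.1 s.
2. the lever is past the stop with its collar down again (value of joint lever above 0.62 rad and value of joint collar below 0.003 m), for 0.3 s.
3. the switch is slid on (value of joint switch above 0.011 m), for 0.2 s.
At the end, for the whole second after the job is handed in: The lever is latched beyond the stop (joint above 0.62 rad) with its collar down (under 3 mm), and the switch is on (over 11 of its 14 mm) (all of step 2 and value of joint switch above 0.011 m); the robot touches nothing.
It fails at once if the switch is moved on before the lever is past the stop (value of joint switch above 0.006 m and value of joint lever below 0.6 rad).
It fails at once if the collar is rammed against the stop, or the gate struck, with more than 25 N (contact force between gate and anything else above 25 N).
It fails at once if the weighing pan is touched with more than 1 N (contact force between pan and anything else above 1 N).
It fails at once if the mug, tape roll, bottle or rule is shifted by more than 20 mm (distance of any of mug, tape_roll, gel_bottle, wing_rule from where it was at the start of the episode above 0.02 m).
It also fails if it takes over 48 s, if anything falls off the work surface, if the arm or the gripper's body presses on something with over 40 N, if the wrist force passes 120 N, or if a joint passes its speed limit or range.

ROBOT

A 6-joint arm with a two-finger parallel gripper is mounted at the origin on the work surface. World frame = base frame: x ahead of the robot, y to its left, z up, the work surface at z = 0. Lengths are in mm, angles in rad, forces in N, time in s.
With the tool pointing down it reaches from about 275 to 1000 mm from the base axis. Payload 8.4 kg.
Tool frame: the origin (TCP) lies at the centre of the arm's flange, where the gripper is bolted on; the fingertips stand 173 mm ahead of it and the grasp point (between the pads) lies 155 mm ahead of it; z points along the fingers, y is the direction in which the jaws open and shut (so a half turn about z gives the same grasp; the last joint's range is limited). The gripper opens to 85 mm and grips with 20 to 120 N. Pads are 22 mm wide; open, the fingers measure 114 mm over their backs; the gripper's body (76 mm by 85 mm) begins 54 mm behind the grasp point. The pads swing forward as they close: fully open they stand 13 mm farther back than shut.
Start: joints at [-1.321, 0.353, 1.633, -0, 1.155, -0.002], TCP at [155.716, -605.295, 404.681] pointing down, gripper open.
Joint ranges: [-2.63, 2.63], [-0.92, 2.1], [0.06, 2.66], [-1.3, 4.44], [0, 2.69], [-3.02, 3.02]. Speed limits (rad/s): [2.22, 2.22, 2.79, 3.14, 3.14, 3.14].

INTERFACE

Orientations are given as [roll, pitch, yaw] about the fixed x, y, z axes, in that order (R = Rz(yaw) Ry(pitch) Rx(roll)).
In Python, from rig import sense, grab_frame, camera_model, sign_off gives the robot as it stands. The module is installed in compiled form; this text tells all that it offers.
- The arm moves only by the tool step_arm, never from a script. Its argument "commands" is a list of rows, each a list of 3 entries, a list of its own where there are three numbers: the shift along the tool's x, y, z in mm, then the turn about the tool's z in rad, then the opening, from 0 (shut) to 1 (fully open). A call has 1 to 20 rows; each row shifts and turns the pose as measured when the row begins, along the tool's axes as they then stand; what a row does not reach is not made up. A row lasts 1/8 s, in which the tool goes at most 62.5 mm and 10.7 degrees, less where a joint would pass 70% of its speed; a pose out of reach is approached as far as the arm can. A call with a gripper value outside its range is refused whole. The fingers move at their own pace and stop on an object; "force" is the grip in N (left out, the last holds). Time passes only in rows, so rows that do not move let the fingers close. It gives the time, the measured TCP pose, the force and the opening at its end, in the units of the state.
- sense(): the state, without advancing time (a new reading comes with each control period).
- grab_frame(name): name is "scene" or "top"; returns the picture (384x512x3 uint8, blue, green, red); there is no depth.
- camera_model(name): a dict with "fx", "fy", "cx", "cy" (pixels), "dist" ([k1, k2, p1, p2, k3] as OpenCV has them; the pictures are not rectified), "R" (3x3) and "t" (3): a world point X has camera coordinates R X + t. Camera axes: x right, y down, z forward; pixel columns grow to the right and rows downward; lengths in mm; the calibration is good to about 2 mm. A picture is of the moment at which its call begins. camera_model takes no time and is no camera call.
- sign_off(): hands the job in, once; it reports no verdict.
The state is a dict: "clock": time; "qpos": joint angles; "qvel": joint speeds; "joint_efforts": joint torques, N m; "eef_pos": TCP position; "tcp_rot": TCP orientation; "contact_force": force on the tool from outside, world axes, zero at the start; "wrist_torque": the same for the moment, N m; "opening": opening from 0.0 (shut) to 1.0 (fully open).
Only numpy, scipy, OpenCV 4.12 (cv2) and the standard library are available. Lean on these libraries where they do the work, as an engineer would, in place of code of your own. Each camera call takes 0.05 s, during which the arm holds its last target. There are 200 camera calls.

## Working session

There is one attempt and no reset: what is moved stays moved. The work goes in short steps, Python scripts to look and compute and a tool call to move; the robot and the scene stay as the last step left them, time stands still between calls to the robot, and variables do not carry over. Pictures are saved under pics/ and viewed, about 8 in all and at most 12, crops included, and the job is handed in when it is done.

Besides the shell and the picture viewer there is one more tool, called after "Request:" as a command line: name --argument value ..., lists and objects as JSON in quotes. step_arm: Moves the arm, as the interface text tells. Its arguments: {"type":"object","properties":{"commands":{"type":"array","items":{"type":"array"}},"force":{"type":"number"}},"required":["commands"]}

```bash
mkdir -p pics; python3 - <<'E'
from rig import *
import cv2
print(sense())
for n in("scene","top"):
    cv2.imwrite(f"pics/{n}0.png",grab_frame(n)); print(n,camera_model(n))
E
```

```text
{'clock': 0.0, 'qpos': array([-1.32140034e+00,  3.53637355e-01,  1.63416122e+00, -5.95772824e-06,
        1.15518954e+00, -2.43037414e-03]), 'qvel': array([-0.00017042, -0.00044124, -0.00114819,  0.00120071,  0.00058713,
       -0.00011086]), 'joint_efforts': array([ 2.02737894e-03, -6.05245829e+01, -3.42061579e+01,  3.08174981e-05,
        9.25484608e-03, -4.36365482e-06]), 'eef_pos': array([ 155.65318481, -605.05331895,  403.95666291]), 'tcp_rot': array([-3.14019718e+00,  2.05568827e-06,  2.51828770e-01]), 'contact_force': array([-1.01961736,  0.07269299,  0.14861318]), 'wrist_torque': array([-0.00445723, -0.04068503,  0.03370506]), 'opening': 1.0020514921473376}
scene {'fx': 415.0696365281434, 'fy': 415.0696365281434, 'cx': 253.74774292841425, 'cy': 185.81389556120303, 'dist': array([0.03541197, 0.        , 0.        , 0.        , 0.        ]), 'R': array([[-0.1507961 ,  0.98854378,  0.00646044],
       [ 0.78830329,  0.12418902, -0.60262344],
       [-0.59652197, -0.08578048, -0.79799953]]), 't': array([  30.64682587, -360.8741843 , 1320.97123924])}
top {'fx': 464.514100495732, 'fy': 464.514100495732, 'cx': 252.1302142103146, 'cy': 189.26994979652522, 'dist': array([-0.02506887,  0.        ,  0.        ,  0.        ,  0.        ]), 'R': array([[ 0.02331731, -0.99951306,  0.0207349 ],
       [-0.98352454, -0.02665351, -0.17879895],
       [ 0.17926454, -0.01622417, -0.98366712]]), 't': array([  15.45600507,  585.46330236, 1121.68867822])}
```

View pics/scene0.png

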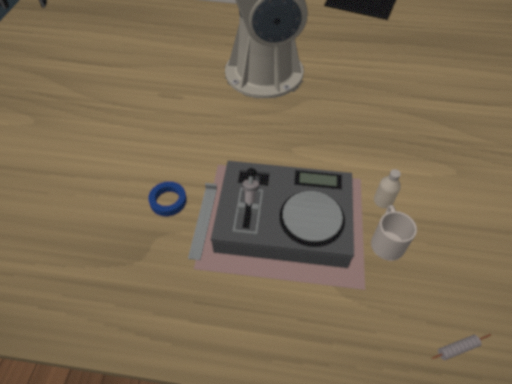

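View pics/top0.png

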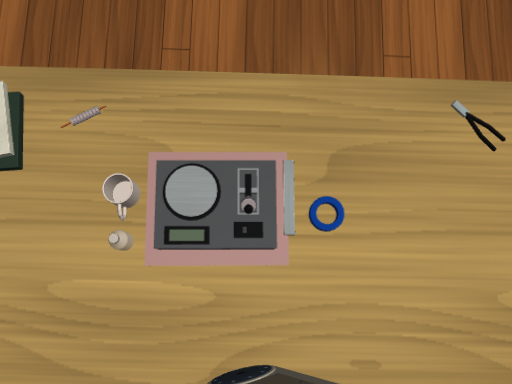

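```bash
cat > h.py <<'E'
import numpy as np, cv2
from rig import *
def ray(n,uv):
    c=camera_model(n); K=np.array([[c['fx'],0,c['cx']],[0,c['fy'],c['cy']],[0,0,1.]])
    p=cv2.undistortPoints(np.array(uv,float).reshape(-1,1,2),K,np.array(c['dist'])).reshape(-1,2)
    R=np.array(c['R']);t=np.array(c['t'])
    return -R.T@t, np.c_[p,np.ones(len(p))]@R
def plane(n,uv,z):
    C,d=ray(n,uv); return C+d*((z-C[2])/d[:,2])[:,None]
def proj(n,X):
    c=camera_model(n); K=np.array([[c['fx'],0,c['cx']],[0,c['fy'],c['cy']],[0,0,1.]])
    return cv2.projectPoints(np.array(X,float).reshape(-1,1,3),cv2.Rodrigues(np.array(c['R']))[0],np.array(c['t'],float),K,np.array(c['dist']))[0].reshape(-1,2)
E
python3 - <<'E'
from h import *
im=cv2.imread('pics/top0.png')
cv2.imwrite('pics/top0c.png',cv2.resize(im[145:270,140:300],None,fx=5,fy=4.8,interpolation=cv2.INTER_CUBIC)[:600])
c=camera_model('top');print('C',ray('top',[[0,0]])[0],ray('scene',[[0,0]])[0])
roi=im[150:262,150:282]
h=cv2.cvtColor(roi,cv2.COLOR_BGR2HSV)
m=((h[...,1]<60)&(h[...,2]<120)).astype(np.uint8)*255
m=cv2.morphologyEx(m,cv2.MORPH_OPEN,np.ones((3,3)))
cs,_=cv2.findContours(m,cv2.RETR_EXTERNAL,cv2.CHAIN_APPROX_NONE)
k=max(cs,key=cv2.contourArea); r=cv2.minAreaRect(k); b=cv2.boxPoints(r)+[150,150]
print(b); P=plane('top',b,70); print(P, P.mean(0)); 
for i in range(4): d=P[(i+1)%4]-P[i]; print(np.hypot(*d[:2]),np.arctan2(d[1],d[0]))
# pan
m=((h[...,2]>120)&(h[...,1]<40)).astype(np.uint8)*255
cs,_=cv2.findContours(m,cv2.RETR_EXTERNAL,cv2.CHAIN_APPROX_NONE)
for k in cs:
    if cv2.contourArea(k)>300:
        e=cv2.fitEllipse(k);print(e,plane('top',[np.array(e[0])+150],84))
E
```

```text
C [ 374.37812386   49.25160084 1207.72801472] [1077.08809159  127.83442609  836.46519485]
[[154. 160.]
 [276. 160.]
 [276. 248.]
 [154. 248.]]
[[649.71215332 278.55795186  70.        ]
 [658.35772491 -27.95439301  70.        ]
 [437.82231769 -31.08651136  70.        ]
 [430.42740946 265.24172895  70.        ]] [544.07990134 121.18969411  70.        ]
306.634250313791 -1.5425975281365871
220.5576478032166 -3.1273912705733857
296.4204963799843 1.5957462732253362
219.68869038116034 0.06065123564118597
((40.831214904785156, 40.584110260009766), (49.04006576538086, 50.4636116027832), 67.20951080322266) [[571.8196962 180.9429456  84.       ]]
```

View pics/top0c.png

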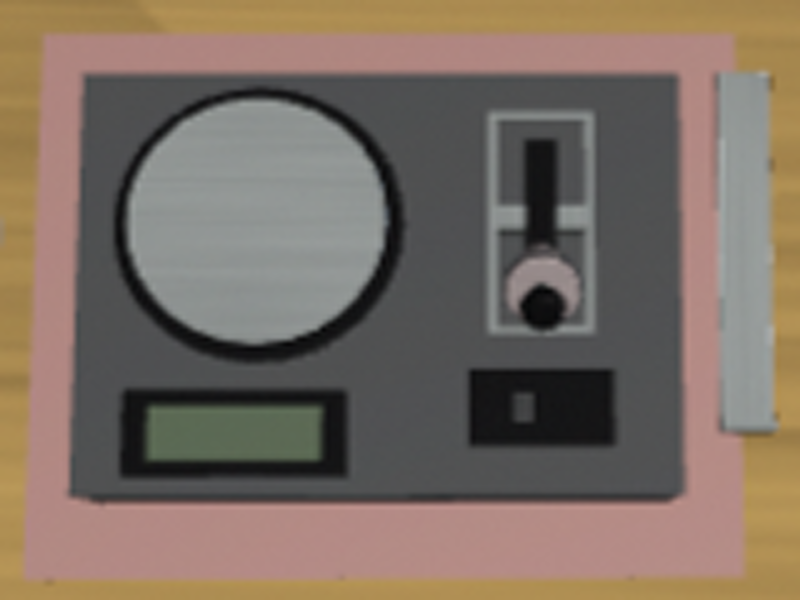

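```bash
python3 - <<'E'
from h import *
A=[((83,75),(110,150,70)),((678,73),(110,-150,70)),((684,491),(-110,-150,70)),((70,494),(-110,150,70)),
((487,110),(88,-54,76)),((595,110),(88,-106,76)),((596,333),(-28,-106,76)),((487,333),(-28,-54,76)),
((470,369),(-45,-44,70)),((614,369),(-45,-116,70)),((614,445),(-85,-116,70)),((470,445),(-85,-44,70))]
px=lambda p:((p[0]+.5)/5-.5+140,(p[1]+.5)/4.8-.5+145)
W=np.array([plane('top',[px(p)],b[2])[0] for p,b in A]); B=np.array([b for _,b in A],float)
W=np.r_[W,[[571.8,180.9,84]]];B=np.r_[B,[[30,60,84]]]
w=W[:,:2];b=B[:,:2];H=(b-b.mean(0)).T@(w-w.mean(0));yaw=np.arctan2(H[0,1]-H[1,0],H[0,0]+H[1,1])
R=np.array([[np.cos(yaw),-np.sin(yaw)],[np.sin(yaw),np.cos(yaw)]]);t=w.mean(0)-R@b.mean(0)
print(yaw,t);print(np.round(w-b@R.T-t,1))
wl=lambda x,y,z:np.r_[R@[x,y]+t,z]
s=np.sin(.45);c=np.cos(.45)
print('nub0',wl(-65,-72,70),'meas',plane('top',[px((523,407.5))],70))
for n,r in(('grip',90),('knobtop',131)): print(n,wl(30-r*s,-80,30+r*c),proj('top',wl(30-r*s,-80,30+r*c)),proj('scene',wl(30-r*s,-80,30+r*c)))
print('knob seen px',px((543,308)))
E
```

```text
0.029760526545909327 [544.57006246 120.20430231]
[[-0.8 -0.4]
 [-0.2  0.5]
 [ 1.4  1. ]
 [ 1.4 -0.6]
 [ 0.6  0.8]
 [ 0.6 -1.2]
 [-0.3 -0.6]
 [-0.1  0.8]
 [-0.8 -0.7]
 [-1.2  0.4]
 [-0.1  0.9]
 [ 0.3 -0.7]
 [-1.  -0.2]]
nub0 [481.74128685  46.30203607  70.        ] meas [[481.00129485  47.58297254  70.        ]]
grip [537.80770544  39.96755093 111.04023921] [[248.08574195 204.19011981]] [[249.07402749 186.33014379]]
knobtop [519.98201546  39.43689234 147.95857041] [[248.31891719 209.49830447]] [[250.09617714 169.36750287]]
knob seen px (248.2, 208.77083333333334)
```

Request:
step_arm --commands '[[[0,0,0],0.111,1],[[0,0,0],0.111,1],[[33,-52,0],0,1],[[33,-52,0],0,1],[[33,-52,0],0,1],[[33,-52,0],0,1],[[33,-52,0],0,1],[[33,-52,0],0,1],[[33,-52,0],0,1],[[33,-52,0],0,1],[[33,-52,0],0,1],[[33,-52,0],0,1],[[0,0,0],0,1]]'

```text
clock: 1.72
eef_pos: [478.9, -67.4, 402.6]
tcp_rot: [-3.138, -0.001, 0.02]
contact_force: [-0.3, -0.6, -0.0]
opening: 1.004
```

Request:
step_arm --commands '[[[31,-50,0],-0.01,1],[[20,-36,0],0,1],[[10,-20,40],0,1],[[0,0,30],0,1],[[0,0,0],0,1]]'

```text
clock: 2.35
eef_pos: [537.9, 40.4, 330.8]
tcp_rot: [-3.14, 0.001, 0.029]
contact_force: [-0.1, -1.4, 0.7]
opening: 0.998
```

```bash
python3 - <<'E'
from h import *
s=sense();print(s['eef_pos'],s['tcp_rot'],s['contact_force'])
im=grab_frame('scene');cv2.imwrite('pics/s1.png',cv2.resize(im[110:270,190:370],None,fx=3.7,fy=3.7,interpolation=cv2.INTER_CUBIC))
E
```

```text
[537.87461911  40.414651   330.79346905] [-3.14007968e+00  5.14694307e-04  2.87215894e-02] [-0.09232822 -1.41153311  0.66978787]
```

View pics/s1.png

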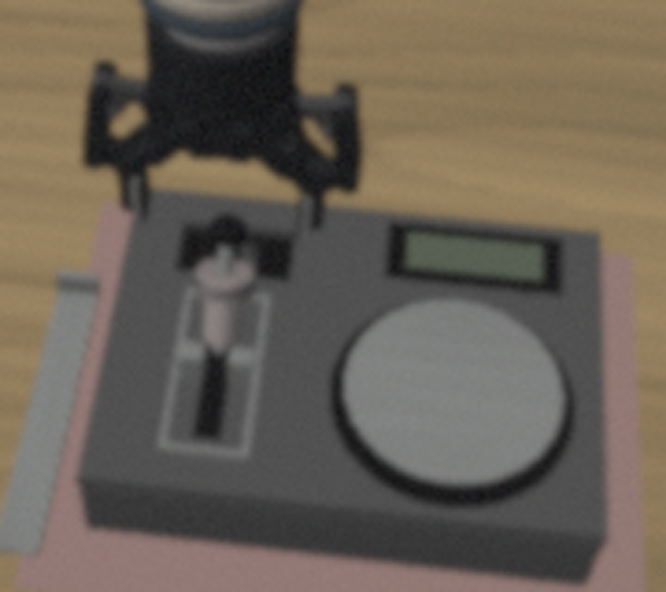

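Request:
step_arm --commands '[[[0,0,30],0,1],[[0,0,25],0,1],[[0,0,12],0,1],[[0,0,0],0,0.5],[[0,0,0],0,0.5],[[0,0,0],0,0.5]]' --force 40

```text
clock: 3.15
eef_pos: [541.4, 37.6, 271.5]
tcp_rot: [-3.139, -0.012, 0.024]
contact_force: [-0.7, 3.4, -2.3]
opening: 0.503
```

Request:
step_arm --commands '[[[0,0,0],0,0.35],[[0,0,0],0,0.3],[[0,0,0],0,0.3],[[0,0,0],0,0.3]]' --force 40

```text
clock: 3.65
eef_pos: [541.1, 40.2, 273.3]
tcp_rot: [-3.134, -0.013, 0.023]
contact_force: [0.9, 0.5, -3.8]
opening: 0.407
```

```bash
python3 - <<'E'
from h import *
s=sense();print(s['eef_pos'],s['tcp_rot'],s['contact_force'],s['wrist_torque'],s['qvel'].round(3))
im=grab_frame('scene');cv2.imwrite('pics/s2.png',cv2.resize(im[130:240,200:310],None,fx=5.4,fy=5.4,interpolation=cv2.INTER_CUBIC))
print(sense()['eef_pos'])
E
```

```text
[541.07765775  40.22021317 273.31485003] [-3.13444606 -0.01264213  0.022703  ] [ 0.93140821  0.48617641 -3.83011613] [-0.2446338  -0.03529763 -0.08619289] [ 0.001 -0.     0.001 -0.001  0.001  0.001]
[541.06933239  40.20066969 273.27349723]
```

View pics/s2.png

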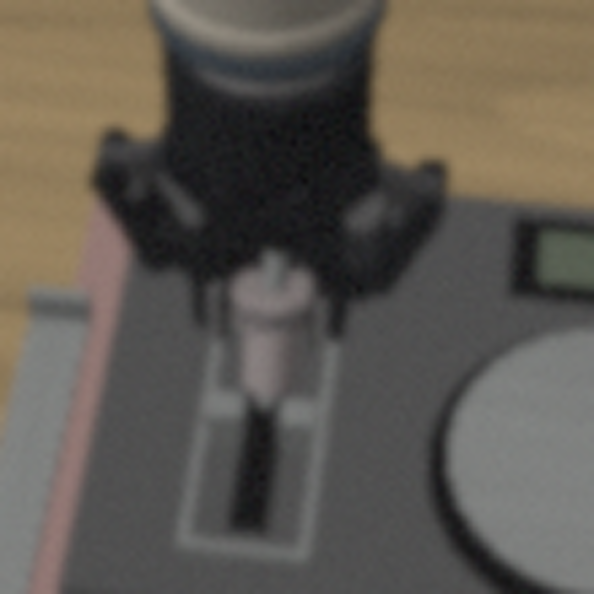

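Request:
step_arm --commands '[[[0,0,0],0,0.6],[[0,0,0],0,0.6],[[-4,0,5],0,0.6],[[0,0,4],0,0.6],[[0,0,0],0,0.6]]'

```text
clock: 4.32
eef_pos: [537.3, 39.8, 264.1]
tcp_rot: [-3.134, -0.014, 0.022]
contact_force: [0.3, -0.6, -0.2]
opening: 0.604
```

Request:
step_arm --commands '[[[0,0,0],0,0.45],[[0,0,0],0,0.35],[[0,0,0],0,0.3],[[0,0,0],0,0.3]]'

```text
clock: 4.82
eef_pos: [537.4, 40.3, 264.5]
tcp_rot: [-3.134, -0.014, 0.022]
contact_force: [-0.4, 0.9, -0.1]
opening: 0.407
```

Request:
step_arm --commands '[[[-1.5,0,-3.2],0,0.3],[[-1.5,0,-3.2],0,0.3],[[-1.5,0,-3.2],0,0.3],[[-1.5,0,-3.2],0,0.3],[[0,0,0],0,0.3]]'

```text
clock: 5.45
eef_pos: [531.0, 40.0, 277.4]
tcp_rot: [-3.134, -0.015, 0.022]
contact_force: [2.3, 2.4, -5.8]
opening: 0.401
```

Request:
step_arm --commands '[[[0,0,0],0,0.3],[[7.2,0,-3.1],0,0.3],[[7.3,0,-2.6],0,0.3],[[7.6,0,-2.1],0,0.3],[[0,0,0],0,0.3]]'

```text
clock: 6.08
eef_pos: [552.8, 40.6, 284.5]
tcp_rot: [-3.133, -0.008, 0.022]
contact_force: [-0.5, 1.3, -7.4]
opening: 0.404
```

Request:
step_arm --commands '[[[7.8,0,-1.8],0,0.3],[[7.8,0,-1.2],0,0.3],[[7.8,0,-0.5],0,0.3],[[7.8,0,0.5],0,0.3],[[0,0,0],0,0.3]]'

```text
clock: 6.7
eef_pos: [585.3, 41.4, 287.3]
tcp_rot: [-3.133, -0.005, 0.022]
contact_force: [-3.5, 2.9, -6.0]
opening: 0.405
```

Request:
step_arm --commands '[[[8.3,0,1.0],0,0.3],[[8.1,0,1.7],0,0.3],[[8.0,0,2.3],0,0.3],[[7.8,0,3.1],0,0.3],[[0,0,0],0,0.3]]'

```text
clock: 7.32
eef_pos: [620.4, 41.9, 280.7]
tcp_rot: [-3.134, -0.01, 0.022]
contact_force: [-0.2, 0.3, -0.4]
opening: 0.299
```

```bash
python3 - <<'E'
from h import *
im=grab_frame('scene');a=cv2.resize(im[130:240,200:310],None,fx=5,fy=5,interpolation=cv2.INTER_CUBIC)
cv2.imwrite('pics/s3.png',a)
E
```

```text
(no output)
```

View pics/s3.png

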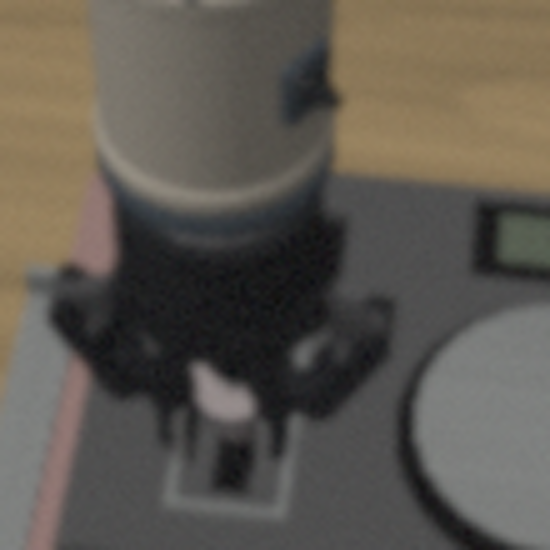

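```bash
python3 - <<'E'
from h import *
for q in(0,.2,.45,.7,.9):
  for r in (52,90,131):
    th=q-.45; x=30+r*np.sin(th); X=[544.6+x+80*.0298,120.2+x*.0298-80,30+r*np.cos(th)]
    print(q,r,np.round(X),(proj('scene',X)[0]-[200,130])*5, 'top',proj('top',X)[0].round(1))
im=grab_frame('top');cv2.imwrite('pics/t3.png',cv2.resize(im[150:260,195:305],None,fx=5,fy=5,interpolation=cv2.INTER_CUBIC))
E
```

```text
0 52 [554.  40.  77.] [240.7159064  357.24004248] top [247.9 199.6]
0 90 [538.  40. 111.] [245.26898512 281.69232967] top [248.1 204.2]
0 131 [520.  39. 148.] [250.37874659 196.86434925] top [248.3 209.5]
0.2 52 [564.  41.  80.] [237.822932   370.61205967] top [247.9 195.4]
0.2 90 [555.  40. 117.] [240.2065257  304.17598714] top [248.1 196.8]
0.2 131 [545.  40. 157.] [242.9220108  228.42107616] top [248.3 198.3]
0.45 52 [577.  41.  82.] [233.97021832 392.59134701] top [247.9 190.2]
0.45 90 [577.  41. 120.] [233.35197202 342.34427412] top [248.1 187.4]
0.45 131 [577.  41. 161.] [232.63337476 284.09401737] top [248.3 184.1]
0.7 52 [590.  41.  80.] [230.10204716 419.1122536 ] top [247.8 185.2]
0.7 90 [599.  42. 117.] [226.38001869 389.44674712] top [248.  178.4]
0.7 131 [609.  42. 157.] [222.01104718 354.63333095] top [248.2 170.7]
0.9 52 [600.  42.  77.] [227.18308632 442.39400136] top [247.8 181.6]
0.9 90 [616.  42. 111.] [221.08755144 431.29827525] top [247.9 172.1]
0.9 131 [634.  43. 148.] [213.89138905 418.19988199] top [248.1 161.3]
```

View pics/t3.png

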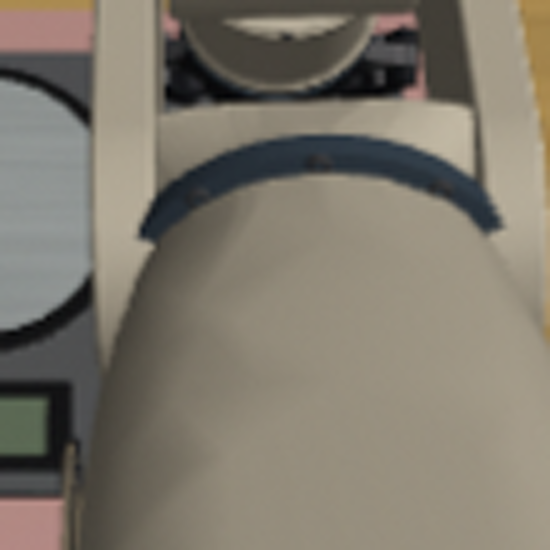

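Request:
step_arm --commands '[[[0,0,0],0,0.8],[[0,0,0],0,0.8],[[0,0,0],0,0.8],[[0,0,-40],0,0.8],[[0,0,-40],0,0.8],[[-40,0,-40],0,0.5],[[-50,0,0],0,0.3],[[-50,0,0],0,0],[[-50,0,0],0,0],[[0,0,0],0,0]]'

```text
clock: 8.68
eef_pos: [422.4, 36.3, 402.9]
tcp_rot: [-3.134, -0.011, 0.022]
contact_force: [0.3, 0.5, -0.3]
opening: 0.002
```

```bash
python3 - <<'E'
from h import *
print(sense()['eef_pos'])
a=[cv2.resize(grab_frame('scene')[130:240,200:310],None,fx=5,fy=5,interpolation=cv2.INTER_CUBIC)]
cv2.imwrite('pics/s4.png',np.hstack(a))
E
```

```text
[422.37378647  36.31518745 402.92547961]
```

View pics/s4.png

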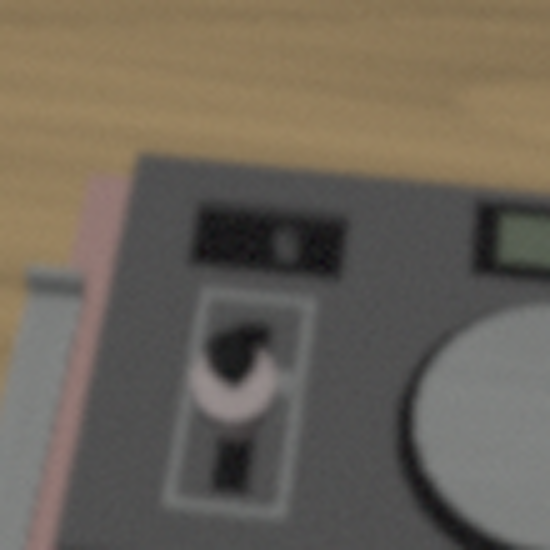

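```bash
python3 - <<'E'
from h import *
a=np.linspace(0,2*np.pi,90)
def disc(q,r,rad):
    th=q-.45;x=30+r*np.sin(th)+rad*np.cos(a)*np.cos(th);z=30+r*np.cos(th)-rad*np.cos(a)*np.sin(th);y=-80+rad*np.sin(a)
    c,s=np.cos(.0298),np.sin(.0298)
    return (proj('scene',np.c_[544.6+c*x-s*y,120.2+s*x+c*y,z])-[200,130])*5
for q in(.6,.65,.7,.75):
  for L in(0,.5,12):
    f=np.r_[disc(q,83+L,18),disc(q,97+L,18)];k=np.r_[disc(q,131,11),disc(q,115,11)]
    print(q,L,'flange x',f[:,0].min().round(),f[:,0].max().round(),'bottom',f[:,1].max().round(),'knob top/bot',k[:,1].min().round(),k[:,1].max().round())
im=cv2.imread('pics/s4.png');h=im.astype(int)
pink=((h[...,2]-h[...,1]>12)&(h.sum(2)>300)).astype(np.uint8);pink[:,:150]=0;pink[:,330:]=0
y,x=np.nonzero(pink);print('pink',x.min(),x.max(),y.min(),y.max())
bl=(h.max(2)<50);bl[:320]=0;bl[400:]=0;bl[:,:190]=0;bl[:,245:]=0
y,x=np.nonzero(bl);print('black',x.min(),x.max(),y.min(),y.max())
E
```

```text
0.6 0 flange x 186.0 272.0 bottom 416.0 knob top/bot 301.0 367.0
0.6 0.5 flange x 185.0 272.0 bottom 415.0 knob top/bot 301.0 367.0
0.6 12 flange x 184.0 272.0 bottom 404.0 knob top/bot 301.0 367.0
0.65 0 flange x 184.0 271.0 bottom 426.0 knob top/bot 315.0 380.0
0.65 0.5 flange x 184.0 271.0 bottom 425.0 knob top/bot 315.0 380.0
0.65 12 flange x 182.0 271.0 bottom 415.0 knob top/bot 315.0 380.0
0.7 0 flange x 182.0 270.0 bottom 436.0 knob top/bot 329.0 394.0
0.7 0.5 flange x 182.0 270.0 bottom 435.0 knob top/bot 329.0 394.0
0.7 12 flange x 181.0 269.0 bottom 426.0 knob top/bot 329.0 394.0
0.75 0 flange x 181.0 269.0 bottom 446.0 knob top/bot 344.0 408.0
0.75 0.5 flange x 181.0 269.0 bottom 446.0 knob top/bot 344.0 408.0
0.75 12 flange x 179.0 268.0 bottom 438.0 knob top/bot 344.0 408.0
pink 150 329 0 170
black 211 244 326 379
```

```bash
python3 - <<'E'
from h import *
c,s=np.cos(.0298),np.sin(.0298)
def P(x,y,z): return (proj('scene',[544.6+c*x-s*y,120.2+s*x+c*y,z])[0]-[200,130])*5
for p,m in(((-28,-106,76),(203,290)),((-28,-54,76),(317,297)),((88,-106,76),(163,503)),((88,-54,76),(285,517)),((-45,-116,70),(192,267)),((-45,-44,70),(342,277)),((-85,-44,70),(347,217)),((-110,-150,70),(138,157)),((-65,-72,70),(290,245))): print(P(*p).round(),m)
im=grab_frame('top');cv2.imwrite('pics/t4.png',cv2.resize(im[150:260,195:305],None,fx=5,fy=5,interpolation=cv2.INTER_CUBIC))
E
```

```text
[194. 289.] (203, 290)
[307. 301.] (317, 297)
[155. 507.] (163, 503)
[277. 520.] (285, 517)
[179. 266.] (192, 267)
[333. 282.] (342, 277)
[341. 215.] (347, 217)
[129. 153.] (138, 157)
[278. 242.] (290, 245)
```

View pics/t4.png

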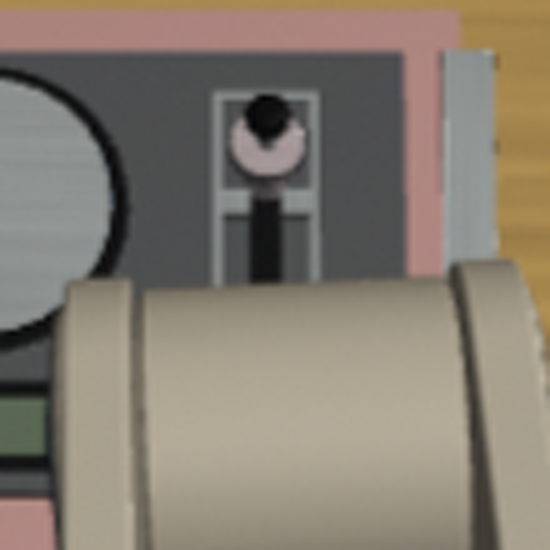

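```bash
python3 - <<'E'
from h import *
a=np.linspace(0,2*np.pi,90);c,s=np.cos(.0298),np.sin(.0298)
def disc(q,r,rad,cam,o):
    th=q-.45;x=30+r*np.sin(th)+rad*np.cos(a)*np.cos(th);z=30+r*np.cos(th)-rad*np.cos(a)*np.sin(th);y=-80+rad*np.sin(a)
    return (proj(cam,np.c_[544.6+c*x-s*y,120.2+s*x+c*y,z])-o)*5+2
im=cv2.imread('pics/t4.png');print('col265-268',[(v,*im[v,262:272].mean(0).astype(int)) for v in range(84,222,3)])
for q in(.62,.65,.68,.72):
  for L in(0,6,10):
    f=np.r_[disc(q,83+L,18,'top',[195,150]),disc(q,97+L,18,'top',[195,150])];k=np.r_[disc(q,131,11,'top',[195,150]),disc(q,115,11,'top',[195,150])];e=disc(q,52+L,11,'top',[195,150])
    print(q,L,'flange',f.min(0).round(),f.max(0).round(),'knob',k[:,1].min().round(),k[:,1].max().round(),'sleeve end',e[:,1].max().round())
E
```

```text
col265-268 [(84, np.int64(81), np.int64(80), np.int64(79)), (87, np.int64(86), np.int64(86), np.int64(85)), (90, np.int64(99), np.int64(100), np.int64(98)), (93, np.int64(80), np.int64(81), np.int64(79)), (96, np.int64(28), np.int64(27), np.int64(26)), (99, np.int64(6), np.int64(4), np.int64(4)), (102, np.int64(15), np.int64(13), np.int64(14)), (105, np.int64(14), np.int64(14), np.int64(14)), (108, np.int64(14), np.int64(14), np.int64(14)), (111, np.int64(15), np.int64(14), np.int64(14)), (114, np.int64(16), np.int64(15), np.int64(15)), (117, np.int64(16), np.int64(16), np.int64(16)), (120, np.int64(18), np.int64(17), np.int64(18)), (123, np.int64(18), np.int64(17), np.int64(17)), (126, np.int64(15), np.int64(14), np.int64(14)), (129, np.int64(10), np.int64(10), np.int64(9)), (132, np.int64(9), np.int64(9), np.int64(8)), (135, np.int64(13), np.int64(13), np.int64(13)), (138, np.int64(30), np.int64(30), np.int64(29)), (141, np.int64(49), np.int64(49), np.int64(47)), (144, np.int64(68), np.int64(68), np.int64(67)), (147, np.int64(84), np.int64(84), np.int64(87)), (150, np.int64(116), n
[... 1339 characters left out ...]
 [229. 110.] [306. 191.] knob 104.0 161.0 sleeve end 200.0
0.65 0 flange [229. 112.] [305. 193.] knob 97.0 154.0 sleeve end 203.0
0.65 6 flange [229. 107.] [305. 188.] knob 97.0 154.0 sleeve end 199.0
0.65 10 flange [229. 104.] [306. 185.] knob 97.0 154.0 sleeve end 196.0
0.68 0 flange [229. 107.] [305. 188.] knob 89.0 147.0 sleeve end 200.0
0.68 6 flange [229. 102.] [305. 183.] knob 89.0 147.0 sleeve end 195.0
0.68 10 flange [229.  98.] [305. 179.] knob 89.0 147.0 sleeve end 192.0
0.72 0 flange [229. 101.] [305. 181.] knob 80.0 137.0 sleeve end 196.0
0.72 6 flange [229.  95.] [305. 175.] knob 80.0 137.0 sleeve end 191.0
0.72 10 flange [229.  91.] [305. 172.] knob 80.0 137.0 sleeve end 187.0
```

Request:
step_arm --commands '[[[30,9,0],-0.008,0],[[28,8,30],0,0],[[0,0,50],0,0],[[0,0,40],0,0],[[0,0,15],0,0],[[0,0,0],0,0]]' --force 40

```text
clock: 9.52
eef_pos: [497.8, 21.6, 267.0]
tcp_rot: [-3.134, -0.024, 0.03]
contact_force: [0.6, 1.1, -0.5]
opening: -0.001
```

Request:
step_arm --commands '[[[-10,0.5,0],0,0],[[-9.4,0,0],0,0],[[0,0,0],0,0]]'

```text
clock: 9.9
eef_pos: [478.3, 20.5, 269.5]
tcp_rot: [-3.134, -0.028, 0.03]
contact_force: [0.5, 0.1, 0.6]
opening: 0.002
```

```bash
python3 - <<'E'
from h import *
s=sense();print(s['eef_pos'],s['tcp_rot'])
cv2.imwrite('pics/s5.png',cv2.resize(grab_frame('scene')[130:240,200:310],None,fx=5,fy=5,interpolation=cv2.INTER_CUBIC))
E
```

```text
[478.25290348  20.54778147 269.54449872] [-3.13401892 -0.02844983  0.0300933 ]
```

View pics/s5.png

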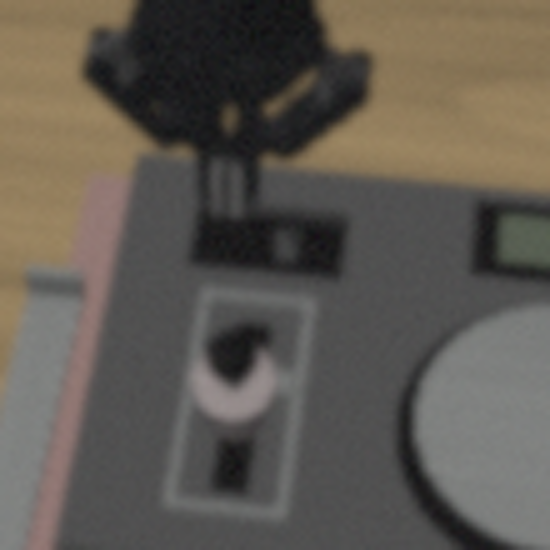

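Request:
step_arm --commands '[[[0,0,8],0,0],[[-0.5,0,8],0,0],[[0,0,6],0,0],[[0,0,0],0,0]]'

```text
clock: 10.45
eef_pos: [479.3, 20.8, 246.5]
tcp_rot: [-3.134, -0.03, 0.03]
contact_force: [-0.0, -0.4, 0.1]
opening: -0.001
```

Request:
step_arm --commands '[[[-2,0,3],0,0],[[0,0,2.5],0,0],[[0,0,2],0,0],[[0,0,0],0,0]]'

```text
clock: 10.95
eef_pos: [477.5, 20.8, 238.3]
tcp_rot: [-3.134, -0.03, 0.03]
contact_force: [-0.3, -0.4, 0.3]
opening: -0.004
```

Request:
step_arm --commands '[[[0,-2.5,0],0,0],[[0,-2.5,0],0,0],[[0,-2.5,0],0,0],[[0,-2.5,0],0,0],[[0,-2.5,0],0,0]]'

```text
clock: 11.58
eef_pos: [477.3, 34.2, 238.8]
tcp_rot: [-3.134, -0.031, 0.03]
contact_force: [-0.2, 0.2, -0.1]
opening: -0.002
```

Request:
step_arm --commands '[[[0,-2,0],0,0],[[0,-2,0],0,0],[[0,0,0],0,0]]'

```text
clock: 11.95
eef_pos: [477.2, 38.5, 238.8]
tcp_rot: [-3.134, -0.031, 0.031]
contact_force: [-0.2, -0.5, 0.7]
opening: -0.001
```

Request:
step_arm --commands '[[[0,-2,0],0,0]]'

```text
clock: 12.08
eef_pos: [477.1, 40.4, 238.8]
tcp_rot: [-3.135, -0.031, 0.031]
contact_force: [0.5, -2.7, -1.3]
opening: -0.004
```

Request:
step_arm --commands '[[[0,-2,0],0,0]]'

```text
clock: 12.2
eef_pos: [477.1, 42.4, 238.8]
tcp_rot: [-3.135, -0.031, 0.03]
contact_force: [0.9, -1.6, -0.1]
opening: 0.002
```

Request:
step_arm --commands '[[[0,-2,0],0,0]]'

```text
clock: 12.32
eef_pos: [477.0, 44.5, 238.8]
tcp_rot: [-3.135, -0.031, 0.03]
contact_force: [0.5, -2.1, 0.6]
opening: 0.001
```

Request:
step_arm --commands '[[[0,-2,0],0,0]]'

```text
clock: 12.45
eef_pos: [477.0, 46.6, 238.8]
tcp_rot: [-3.135, -0.031, 0.03]
contact_force: [0.3, -1.7, -0.2]
opening: -0.002
```

```bash
python3 - <<'E'
from rig import *
print(sense()['contact_force'],sense()['eef_pos'])
E
```

```text
[ 0.27797522 -1.68313385 -0.24252212] [476.95862916  46.61401921 238.83411392]
```

Request:
step_arm --commands '[[[0,-1.5,0],0,0]]'

```text
clock: 12.58
eef_pos: [476.9, 48.2, 238.8]
tcp_rot: [-3.135, -0.031, 0.031]
contact_force: [0.3, -1.5, -1.4]
opening: 0.002
```

Request:
step_arm --commands '[[[0,-1.5,0],0,0]]'

```text
clock: 12.7
eef_pos: [476.8, 49.6, 238.8]
tcp_rot: [-3.135, -0.031, 0.031]
contact_force: [0.2, -12.5, -1.0]
opening: -0.002
```

Request:
step_arm --commands '[[[0,-1.5,0],0,0]]'

```text
clock: 12.82
eef_pos: [476.9, 50.3, 238.8]
tcp_rot: [-3.138, -0.031, 0.033]
contact_force: [1.9, -19.1, -0.6]
opening: 0.001
```

Request:
step_arm --commands '[[[0,3,0],0,0],[[0,3,0],0,0],[[0,0,-15],0,0],[[0,0,-40],0,0],[[0,0,-50],0,0],[[-50,0,-40],0,0],[[-50,0,0],0,0],[[-40,0,0],0,0],[[0,0,0],0,0]]'

```text
clock: 13.95
eef_pos: [330.9, 39.8, 387.9]
tcp_rot: [-3.135, -0.037, 0.032]
contact_force: [0.7, -0.4, 0.0]
opening: 0.001
```

```bash
python3 - <<'E'
from h import *
s=sense();print(s['eef_pos'],s['contact_force'])
a=cv2.resize(grab_frame('scene')[130:240,200:310],None,fx=3.6,fy=4,interpolation=cv2.INTER_CUBIC)
b=cv2.resize(grab_frame('top')[150:260,195:305],None,fx=3.6,fy=4,interpolation=cv2.INTER_CUBIC)
cv2.imwrite('pics/f.png',np.hstack([a,b]))
E
```

```text
[330.86505264  39.76268641 387.89772206] [ 0.74554831 -0.44625341  0.01805106]
```

View pics/f.png

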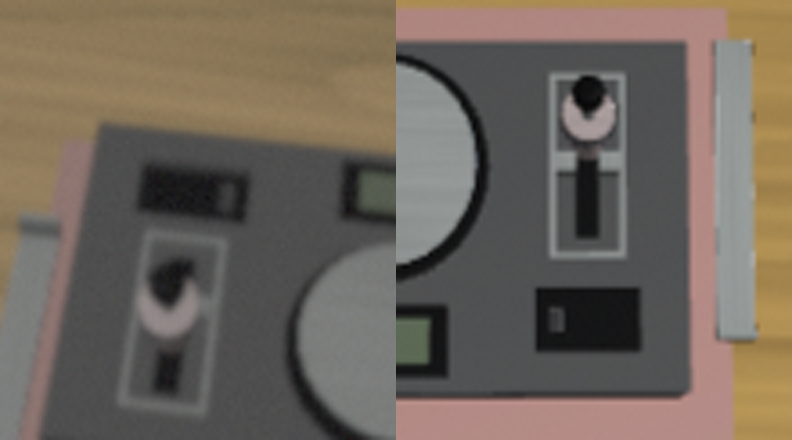

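```bash
python3 -c "
from rig import *
print(sign_off())"
```

```text
the job is handed in; nothing more can be done
None
```

The lever is past the stop with its collar down, the switch is fully on, and I have handed the job in. `sign_off` gives no verdict, so this rests on my own checks.

- **Lever:** I gripped the collar, lifted it about 14 mm, and swung the lever along its arc over the stop.
    - **Slip:** near the far end the collar slipped out of the pads before I lowered it. It came off during the last swing move, and I did not re-grip it.
    - **After the slip:** two camera views agreed best with the lever at about 0.68 rad and the collar down. The "about 0.7" rest angle fits this. Single edges read between 0.64 and 0.71 rad, and the limit is 0.62. The lever had not moved in the last pictures.
- **Switch:** I pushed it with the shut fingers until it hit its hard end at about 19 N. The top view puts it at about 14 mm of travel.
- **Surroundings:** I sent no move near the pan, and the rule looked unmoved in the last pictures. I did not re-check the mug, bottle or tape roll, which stayed out of the arm's path. The arm finished clear of everything at about 14 s.

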